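# Hold a ball dispenser's gate open with its push stick

### The job

Take the green-handled push stick out of its wooden stand, pass its thin end down through the orange funnel ring of the ball dispenser and, with the stick square to the sloped white pad underneath (in line with the ring's axis), press its tip gently on the red spot until the pad is about half-way down, which keeps the outlet gate half open so that I can wipe the chute. Never ram the pad hard, leave everything else on the bench alone, and finish while still gripping the stick and holding the pad there.

Things in the scene. Friction and masses are not known exactly. Their poses are not given: they have to be found in the camera images.
- stick_grip (a point): push stick, about 50 g: centre of its green round handle (26 mm diameter, 50 mm long), to be gripped. z runs along the stick, tip to handle. Below the handle a wooden rod, 10 mm diameter, 120 mm long, ends in a flat tip 145 mm below this point. At the start it stands upright in the stand, tip 35 mm deep, 10 mm above the bench
- stick_tip (a point): push stick: centre of the flat end of its thin rod, 145 mm from the handle's centre along -z of the stick
- stand_hole0 (a point): fixed wooden stand, 70 x 70 mm, 45 mm high, holding the stick upright: this point is the mouth (centre of the top face) of its 12 mm wide, 35 mm deep round hole. Place changes: it may be left or right of the dispenser
- dispenser: fixed yellow ball dispenser, 150 mm deep (x), 240 mm wide (y), base 45 mm high; origin: centre of its underside, front (orange outlet gate) to -x. A clear ball tower, 197 mm high and 110 mm wide, stands 60 mm to -y of the origin; the blue sloped block with white pad and orange ring 65 mm to +y
- ring (a point): orange funnel ring of the dispenser: centre of its upper mouth. z points up along its axis, which leans 17 degrees (0.3 rad) from vertical towards the dispenser's front (-x of this frame, roughly the robot). The 32 mm mouth narrows within 10 mm to an 18 mm bore, 12 mm long; outside 40 mm. A thin steel bracket holds it on its +y side
- spot (a point): centre of the red spot (16 mm diameter) on top of the dispenser's white round pad (28 mm diameter), on the ring's axis, 72 mm below the ring's mouth with the pad up; axes as the ring's. The pad is square to the ring's axis, sits on a spring and slides down along the axis
- release (a joint): how far the white pad is pressed, in m: 0 = up, 0.014 = at its stop. Spring-back: about 2 N at first, growing by 0.5 N per mm, so about 5.5 N half-way and 9 N at the stop. The orange outlet gate at the dispenser's front rises 2 mm per mm of pad travel
- pot_center (a point): bystander: small steel pot with tight lid, 122 mm diameter, two side handles (164 mm over them), 102 mm high; point on its axis, 40 mm up. It swaps sides with the stand
- bowl_rim (a point): bystander: white ceramic rice bowl, 114 mm diameter, 55 mm high; centre of its rim
- kendama_center (a point): bystander: wooden kendama lying down, about 185 x 72 mm, red ball of 60 mm at its +x end; its middle, 25 mm up
- maraca_center (a point): bystander: red plastic maraca lying down, about 170 mm long, head 60 mm at its +x end; its middle, 25 mm up
- toycar_center (a point): bystander: wooden toy car, 90 x 52 mm, 50 mm high; its middle, 25 mm up
- teatin: bystander: green tea tin, 68 mm diameter, 100 mm high; centre of its underside
Mind the look-alikes: they are no part of the job. There is more than one size of the part that bears stick_grip; the job needs the middle-sized.

How it is judged (in metres and radians):
On the way, in this order (a step that is already met when the one before it is completed fails the run):
1. the stick is out of its stand, in the gripper (z of stick_tip in the frame of stand_hole0 above 0.01 m and contact force between the fingers and stick above 1 N), for 0.1 s.
2. the stick's tip has come down through the ring (z of stick_tip in the frame of ring below -0.024 m and x of stick_tip in the frame of ring between -0.01 and 0.01 m and y of stick_tip in the frame of ring between -0.01 and 0.01 m), for 0.1 s.
At the end, for the whole second after the job is handed in: For the last second the gripper holds the stick, its tip on the red spot (within 7 mm of its centre each way), the stick within 0.10 rad (6 degrees) of the ring's axis, the pad pressed 3.5 to 10.5 mm of its 14 mm by the stick with 1.5 to 12 N, all at rest (x of stick_tip in the frame of spot between -0.007 and 0.007 m and y of stick_tip in the frame of spot between -0.007 and 0.007 m and z of stick_tip in the frame of spot below 0.003 m and angle between the z axis of stick_grip and the z axis of ring, either way round below 0.1 rad and value of joint release between 0.0035 and 0.0105 m and contact force between stick and release between 1.5 and 12 N and contact force between the fingers and stick above 2 N and linear speed of stick below 0.02 m/s); the arm keeps its last pose, push and grip.
It fails at once if the pad is pushed with more than 18 N (contact force between anything else and release above 18 N).
It fails at once if a bystander is moved by more than 25 mm (distance of any of pot_center, bowl_rim, kendama_center, maraca_center, toycar_center, teatin from where it was at the start of the episode above 0.025 m).
It also fails if it takes over 48 s, if anything falls off the work surface, if the arm or the gripper's body presses on something with over 40 N, if the wrist force passes 120 N, or if a joint passes its speed limit or range.

### The arm

A 6-joint arm with a two-finger parallel gripper is mounted at the origin on the work surface. World frame = base frame: x ahead of the robot, y to its left, z up, the work surface at z = 0. Lengths are in m, angles in degrees, forces in N, time in s.
With the tool pointing down it reaches from about 0.4 to 0.825 m from the base axis. Payload 7 kg.
Tool frame: the origin (TCP) lies midway between the tips of the shut fingers; the grasp point (between the pads) lies 19 mm behind it; z points along the fingers, y is the line along which they close (so a half turn about z gives the same grasp; the last joint's range is limited). The gripper opens to 88 mm and grips with 3 to 60 N. Pads are 19 mm wide; open, the fingers measure 130 mm over their backs; the gripper's body (78 mm by 193 mm) begins 47 mm behind the grasp point.
Start: joints at [85.147, 20.546, 0.682, 0, -70.136, -16.507], TCP at [0.246, 0.629, 0.227] pointing down, gripper open.
Joint ranges: [-176.03, 176.03], [-82.01, 121.73], [-58.28, 71.71], [-173.87, 95.51], [-174.79, -0.11], [-173.66, 173.66]. Speed limits (degrees/s): [136.94, 136.94, 172.46, 180, 180, 180].

### API

Orientations are given as [roll, pitch, yaw] about the fixed x, y, z axes, in that order (R = Rz(yaw) Ry(pitch) Rx(roll)).
In Python, from plant import r, eyes, workorder gives the robot as it stands.
- The arm moves only by the tool step_arm, never from a script. Its argument "plan" is a list of rows, each a list of 5 numbers: the shift along the tool's x, y, z each as a share of 25 cm, from -1 to 1, then the turn about the tool's z as a share of 60 degrees, from -1 to 1, then the finger opening in mm, from 0 to 87.6. In form: [[x, y, z, turn, jaw], ...]. A call has 1 to 12 rows; each row is the pose to reach, as a shift and turn from the pose commanded when the call began, along the tool's axes at that moment; what a row does not reach only later rows make up. A row lasts 1/12 s, in which the tool goes at most 41.7 mm and 7.16 degrees, less where a joint would pass 70% of its speed; a pose out of reach is approached as far as the arm can. A call with a number of a shift or a turn outside -1 to 1 is refused whole. A call with a gripper value outside its range is refused whole. The fingers move at their own pace and stop on an object; "newtons" is the grip in N (left out, the last holds). Time passes only in rows, so rows that repeat a pose let the fingers close. It gives the time, the measured TCP pose, the force, the opening and the grip force at its end, in the units of the state.
- r.get_state(): the state, without advancing time (a new reading comes with each control period).
- eyes.capture(name): name is "side" or "top"; returns the picture (420x560x3 uint8, red, green, blue); there is no depth.
- eyes.camera_model(name): a dict with "fov_y" (degrees; the focal length in pixels is half the picture's height over the tangent of half this angle, whatever the lens; pixels are square), "cx", "cy" (the principal point, pixels), "k1" (the pictures are not rectified: a ray, as slopes to the right and down, at radius r is drawn at 1 + k1 r^2 times it, then the intrinsics apply), "world_to_cam" (4x4, takes a point from world to camera coordinates). Camera axes: x right, y up, looking along -z (the intrinsics and any distortion apply to the point x, -y, -z); pixel columns grow to the right and rows downward; lengths in m; the calibration is good to about 2 mm. A picture is of the moment at which its call begins. camera_model takes no time and is no camera call.
- workorder.close_job(): hands the job in; it is judged then, once.
The state is a dict: "time_s": time; "joints": joint angles; "qd": joint speeds; "joint_torque": joint torques, N m; "tcp_pos": TCP position; "eef_rot": TCP orientation; "contact_force": force on the tool from outside, world axes, zero at the start; "moment": the same for the moment, N m; "gripper_width": finger opening in m; "gripper_force": force on a finger pad.
Only numpy, scipy, OpenCV 4.12 (cv2) and the standard library are available. Lean on these libraries where they do the work, as an engineer would, in place of code of your own. Each camera call takes 0.05 s, during which the arm holds its last target. There are 200 camera calls.

## Working session

There is one attempt and no reset: what is moved stays moved. The work goes in short steps, Python scripts to look and compute and a tool call to move; the robot and the scene stay as the last step left them, time stands still between calls to the robot, and variables do not carry over. Pictures are saved under pics/ and viewed, at most 10 in all, crops included, and the job is handed in when it is done.

Besides the shell and the picture viewer there is one more tool, called after "Call:" as a command line: name --pt "numbers of a row" for each row, then --argument value for the rest. step_arm: Moves the arm, as the interface text tells. Its arguments: {"type":"object","properties":{"plan":{"type":"array"},"newtons":{"type":"number"}},"required":["plan"]}

```bash
mkdir -p pics; cat > h.py <<'E'
import numpy as np, cv2
from plant import r, eyes, workorder
from scipy.spatial.transform import Rotation as Ro
def snap(n,f):
    im=eyes.capture(n); cv2.imwrite('pics/'+f,im[:,:,::-1]); return im
def K(n):
    m=eyes.camera_model(n); f=210/np.tan(np.radians(m['fov_y'])/2); return m,f,np.array(m['world_to_cam'])
def ray(n,u,v):
    m,f,T=K(n); d=np.array([(u-m['cx'])/f,(v-m['cy'])/f]); s=d.copy()
    for _ in range(20): s=d/(1+m['k1']*(s@s))
    R=T[:3,:3]; o=-R.T@T[:3,3]; w=R.T@np.array([s[0],-s[1],-1]); return o,w/np.linalg.norm(w)
def onz(n,u,v,z):
    o,w=ray(n,u,v); return o+w*(z-o[2])/w[2]
def tri(a,b):
    (o1,w1),(o2,w2)=ray('top',*a),ray('side',*b)
    A=np.stack([w1,-w2],1); t=np.linalg.lstsq(A,o2-o1,rcond=None)[0]
    p,q=o1+t[0]*w1,o2+t[1]*w2; return (p+q)/2,np.linalg.norm(p-q)
def proj(n,P):
    m,f,T=K(n); c=T[:3,:3]@P+T[:3,3]; s=np.array([c[0],-c[1]])/-c[2]; s=s*(1+m['k1']*(s@s)); return s*f+[m['cx'],m['cy']]
E
python3 - <<'E'
from h import *
for n in('top','side'):
    snap(n,n+'0.png'); m,f,T=K(n); print(n,f,m['k1'],-T[:3,:3].T@T[:3,3],-T[2,:3])
s=r.get_state(); print(s['time_s'],s['tcp_pos'],s['eef_rot'],s['contact_force'],s['gripper_width'])
E
```

```text
top 485.876282755936 -0.027867709076054663 [0.47524245 0.01876445 1.38538759] [ 0.0726371  -0.0119524  -0.99728682]
side 391.4204254551246 0.03598052408303319 [0.53061744 0.67812513 0.78196253] [ 0.05324048 -0.70871172 -0.70348642]
0.1 [0.2457141  0.62822514 0.22570304] [ 1.79913961e+02 -6.64787386e-03 -2.13663697e+01] [-0.08323659  0.32954725 -1.14828754] 0.08773627909687033
```

View pics/top0.png

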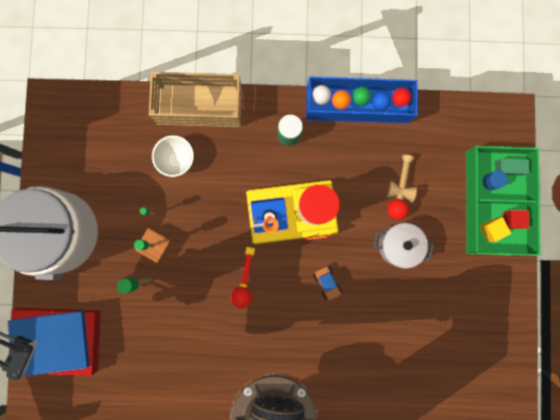

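View pics/side0.png

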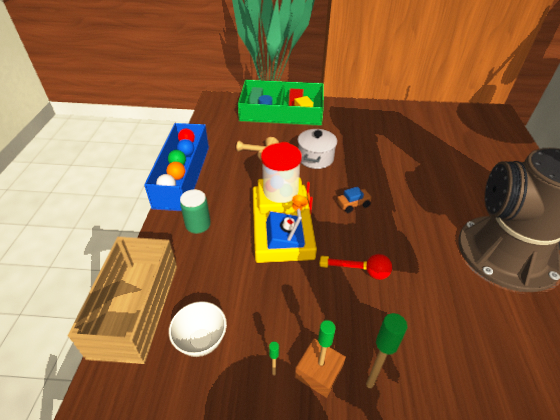

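The stand, at top (152,245) and side (320,370), holds the middle-sized stick, whose handle is at top (140,245) and side (327,333). The blue block with the ring is at top (270,222) and side (298,205). I'll zoom in on both.

```bash
python3 - <<'E'
from h import *
t=cv2.imread('pics/top0.png'); s=cv2.imread('pics/side0.png')
z=lambda im,x,y,w,h,k:cv2.resize(im[y:y+h,x:x+w],None,fx=k,fy=k,interpolation=cv2.INTER_CUBIC)
a=z(t,240,175,105,75,4); b=z(s,245,135,80,130,4)[:, :]
c=np.zeros((540,760,3),np.uint8); c[:300,:420]=a; c[:520,430:750]=b
d=z(t,110,195,70,60,4)[:240]; c[300:540,:280]=d
cv2.imwrite('pics/z1.png',c)
for n,P in(('top',np.array([.2457,.628,.2257])),('top',np.zeros(3))): print(proj(n,P))
import cv2
for nm,im in(('top',t),('side',s)):
    h=cv2.cvtColor(im,cv2.COLOR_BGR2HSV)
    for col,lo,hi in(('green',(50,100,40),(80,255,255)),('orange',(8,200,150),(17,255,255)),('yellow',(22,160,120),(32,255,255)),('red',(0,180,120),(5,255,255))):
        m=cv2.inRange(h,lo,hi); k,l,st,ce=cv2.connectedComponentsWithStats(m)
        for i in range(1,k):
            if st[i,4]>12: print(nm,col,st[i],ce[i].round(1))
E
```

```text
[ 11.18255742 337.39828991]
[274.37837187 417.93790648]
top green [353  87  17  18 245] [361.   95.6]
top green [279 134  20  10  90] [287.5 139.8]
top green [ 466  146   74  110 6422] [502.9 197.9]
top green [140 208   9   7  53] [143.9 211. ]
top green [134 240  15  10 107] [140.2 244.5]
top green [117 277  22  16 263] [127.4 284.7]
top orange [334  92  16  16 186] [341.4  99.4]
top orange [321 185  12   4  14] [326.9 186.2]
top orange [300 186  12  14  19] [304.6 191.1]
top orange [319 215  18  10  20] [328.  220.2]
top orange [265 218  12  14  77] [270.5 225.8]
top orange [305 234  26   6  56] [317.  236.8]
top yellow [ 246  180   92   64 2103] [289.3 213.8]
top yellow [481 217  30  25 434] [496.2 229.6]
top yellow [245 247  10   8  52] [249.7 250.2]
top red [394  89  16  16 200] [401.3  96.9]
top red [ 300  186   40   38 1198] [319.3 204. ]
top red [387 199  22  21 370] [397.5 208.9]
top red [504 211  25  17 357] [517.7 218.7]
top red [241 255  11  29 171] [246.2 269. ]
top red [230 287  22  21 357] [240.6 297.2]
top red [ 12 310  49   9 233] [ 29.3 313. ]
top red [ 48 313  47  
[... 663 characters left out ...]
orange [315 339   6  13  32] [317.5 345.1]
side orange [ 296  343   50   55 1396] [320.1 369.5]
side yellow [295  96  18  11 131] [304.6 101.3]
side yellow [173 168   5   5  15] [174.8 169.8]
side yellow [ 253  179   64   84 2302] [278.9 229.8]
side yellow [297 178  10  23 125] [301.3 190.6]
side yellow [320 256   9  11  76] [323.4 260.9]
side red [290  89  13  17 135] [294.6  94.7]
side red [179 129  15  12 125] [185.9 134.7]
side red [261 142  41  29 914] [281.  156.2]
side red [307 182   3  11  30] [307.9 186.5]
side red [309 197   4  15  38] [310.6 203.1]
side red [287 220   6   4  16] [289.5 221.5]
side red [367 254  25  26 514] [379.  266.8]
side red [328 259  35  10 239] [345.6 263.2]
```

View pics/z1.png

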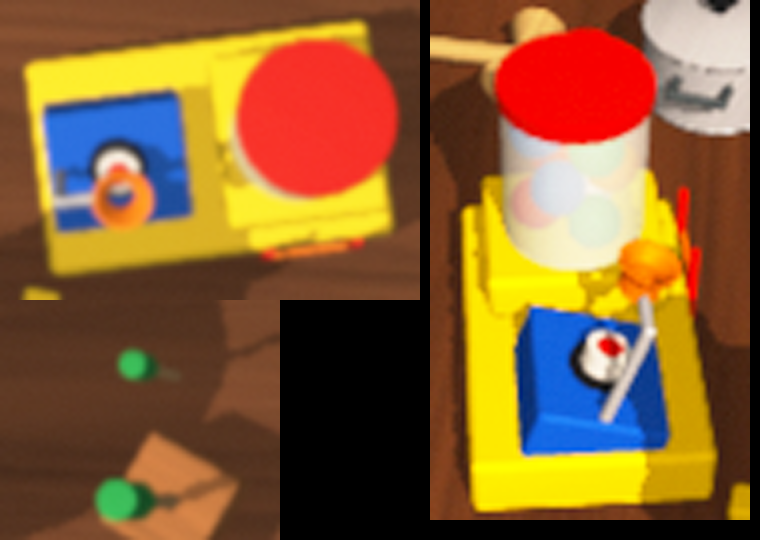

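The crops give these positions:
- **Ring:** top (271,224.5), side (300,202).
- **Pad:** top (269.5,216), side (289,222.5).
- **Base corners:** top about (246,190) at the back left and (253,243) at the front left.

Next I triangulate these.

```bash
python3 - <<'E'
from h import *
np.set_printoptions(precision=4,suppress=True)
ring,e=tri((270.8,224.5),(300,202)); print('ring',ring,e)
spot,e=tri((269.3,216.5),(289.3,222)); print('spot',spot,e)
d=ring-spot; print(d,np.linalg.norm(d))
hd,e=tri((140.2,244.7),(326.6,332.5)); print('handle',hd,e)
print('big',tri((127.4,284.7),(390.9,333)), 'small',tri((143.9,211),(273.6,350)))
print('lid',tri((319,203.5),(281,156)))
A=onz('top',246.3,190.5,.045);B=onz('top',253,243.5,.045);C=onz('top',331,180.7,.045)
print(A,B,C,'yaw',np.degrees(np.arctan2(*(A-B)[1::-1])), np.linalg.norm(A-B))
print('stand top', onz('side',320,367,.045))
t=cv2.imread('pics/top0.png');h=cv2.cvtColor(t,cv2.COLOR_BGR2HSV)
m=cv2.inRange(h,(5,90,130),(16,220,255)); k,l,st,ce=cv2.connectedComponentsWithStats(m)
for i in range(1,k):
    if 110<ce[i][0]<180 and 220<ce[i][1]<270 and st[i,4]>100: print(st[i],ce[i],onz('top',*ce[i],.045))
E
```

```text
ring [0.5305 0.0243 0.1538] 0.0031960723576257423
spot [0.554  0.0292 0.0892] 0.004794910914860863
[-0.0235 -0.0049  0.0645] 0.06884375358864152
handle [0.4714 0.3495 0.1652] 0.0013220539395995604
big (array([0.3751, 0.3642, 0.2085]), np.float64(0.0009469981479506669)) small (array([0.5602, 0.3599, 0.106 ]), np.float64(0.0011035109538263218))
lid (array([ 0.584 , -0.0933,  0.1933]), np.float64(0.002696403047798589))
[0.6296 0.0953 0.045 ] [0.4835 0.0722 0.045 ] [ 0.6637 -0.1394  0.045 ] yaw 8.96306659886889 0.14789932613024015
stand top [0.472  0.3564 0.045 ]
[134 228  35  35 567] [153.5379 245.1587] [0.4715 0.3453 0.045 ]
```

Call:
step_arm --pt "0 0 -0.32 0 87" --pt "0 0 -0.32 0 87" --pt "0.849 0.718 -0.32 -0.357 87" --pt "0.849 0.718 -0.32 -0.357 87" --pt "0.849 0.718 -0.32 -0.357 87" --pt "0.849 0.718 -0.32 -0.357 87" --pt "0.849 0.718 -0.32 -0.357 87" --pt "0.849 0.718 -0.32 -0.357 87" --pt "0.849 0.718 -0.32 -0.357 87" --pt "0.849 0.718 -0.32 -0.357 87" --pt "0.849 0.718 -0.32 -0.357 87" --pt "0.849 0.718 -0.32 -0.357 87" --newtons 15

```text
time_s: 1.1
tcp_pos: [0.3781, 0.3841, 0.3065]
eef_rot: [-180.0, 0.0, 0.0]
contact_force: [0.6, -0.2, 0.2]
gripper_width: 0.0867
gripper_force: 0.0
```

Call:
step_arm --pt "0 0 0 0 87" --pt "0 0 0 0 87"

```text
time_s: 1.27
tcp_pos: [0.3777, 0.385, 0.3062]
eef_rot: [180.0, 0.0, 0.1]
contact_force: [0.1, 0.0, -0.1]
gripper_width: 0.0872
gripper_force: 0.0
```

Call:
step_arm --pt "0.375 0.15 0 0 87" --pt "0.375 0.15 0 0 87" --pt "0.375 0.15 0 0 87" --pt "0.375 0.15 0 0 87" --pt "0.375 0.15 0 0 87" --pt "0.375 0.15 0.3 0 87" --pt "0.375 0.15 0.3 0 87" --pt "0.375 0.15 0.3 0 87"

```text
time_s: 1.93
tcp_pos: [0.468, 0.3451, 0.2249]
eef_rot: [179.6, 0.5, 0.1]
contact_force: [-2.0, -1.2, -1.6]
gripper_width: 0.0871
gripper_force: 0.0
```

```bash
python3 - <<'E'
from h import *
s=snap('side','side1.png'); t=snap('top','top1.png')
c=np.zeros((420,800,3),np.uint8)
c[:, :400]=cv2.resize(s[210:420,200:400],None,fx=2,fy=2)
c[:, 400:]=cv2.resize(t[150:360,80:280],None,fx=2,fy=2)
cv2.imwrite('pics/z2.png',c[:,:,::-1]); print(r.get_state()['tcp_pos'])
E
```

```text
[0.47121224 0.34707188 0.23166493]
```

View pics/z2.png

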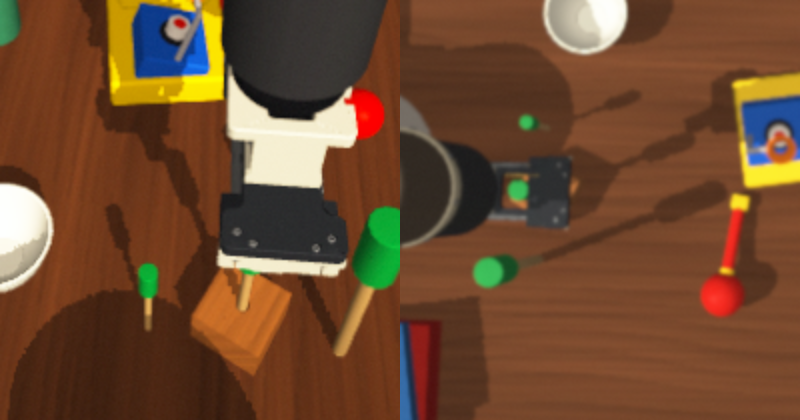

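The handle shows between the open fingers at crop (517,190), and the big stick is clear of the gripper. I'll descend and grip.

Call:
step_arm --pt "0 0 0.363 0 87" --pt "0 0 0.363 0 87" --pt "0 0 0.363 0 87" --pt "0 0 0.363 0 87" --pt "0 0 0.363 0 87" --pt "0 0 0.363 0 20" --pt "0 0 0.363 0 20" --pt "0 0 0.363 0 20" --pt "0 0 0.363 0 20" --pt "0 0 0.363 0 20" --pt "0 0 0.363 0 20" --pt "0 0 0.363 0 20" --newtons 15

```text
time_s: 3.03
tcp_pos: [0.472, 0.3467, 0.1409]
eef_rot: [-180.0, -0.0, 0.1]
contact_force: [-0.4, 0.0, 0.1]
gripper_width: 0.0457
gripper_force: 0.0
```

Call:
step_arm --pt "0 0 0 0 20" --pt "0 0 0 0 20" --pt "0 0 0 0 20" --pt "0 0 0 0 20"

```text
time_s: 3.37
tcp_pos: [0.4719, 0.3467, 0.1407]
eef_rot: [180.0, 0.0, 0.1]
contact_force: [-0.4, 0.1, -0.3]
gripper_width: 0.026
gripper_force: 15.0
```

Call:
step_arm --pt "0 0 -0.096 0 20" --pt "0 0 -0.096 0 20" --pt "0.03 0 -0.096 0 20" --pt "0.06 0 -0.096 0 20" --pt "0.09 0 -0.096 0 20" --pt "0.12 0 -0.096 0 20" --pt "0.15 0 -0.096 0 20" --pt "0.175 0 -0.096 0 20" --pt "0.175 0 -0.096 0 20" --pt "0.175 0 -0.096 0 20" --newtons 15

```text
time_s: 4.2
tcp_pos: [0.5163, 0.3466, 0.1645]
eef_rot: [180.0, -0.0, 0.0]
contact_force: [0.2, -0.0, 0.8]
gripper_width: 0.0257
gripper_force: 15.0
```

Call:
step_arm --pt "0 0 0 0 20" --pt "0 0 -0.2 0 20" --pt "0 0 -0.4 0 20" --pt "0 0 -0.5 0 20" --pt "0 0 -0.6 0 20" --pt "0 0 -0.6 0 20" --newtons 35

```text
time_s: 4.7
tcp_pos: [0.5177, 0.3481, 0.3228]
eef_rot: [-179.6, -0.5, 0.1]
contact_force: [0.2, 1.7, 1.3]
gripper_width: 0.0252
gripper_force: 35.0
```

```bash
python3 - <<'E'
from h import *
s=snap('side','side2.png'); t=snap('top','top2.png')
c=np.zeros((420,800,3),np.uint8)
c[:, :400]=cv2.resize(s[160:370,180:380],None,fx=2,fy=2)
c[:, 400:]=cv2.resize(t[150:360,80:280],None,fx=2,fy=2)
cv2.imwrite('pics/z3.png',c[:,:,::-1]); q=r.get_state(); print(q['tcp_pos'],q['gripper_force'],q['joints'])
E
```

```text
[0.51573434 0.3471138  0.31649601] 34.982078075408936 [ 5.19158222e+01  1.30047824e+01  1.75393846e+00  4.80109925e-03
 -7.85587508e+01  3.81591712e+01]
```

View pics/z3.png

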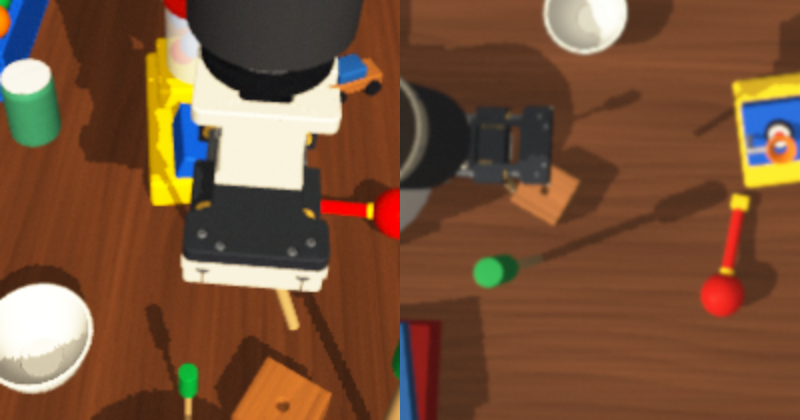

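The stick is gripped and leaning, with its tip at side pixel (327,323). I'll measure the tilt by intersecting that ray with the plane through the TCP's y.

```bash
cat >> h.py <<'E'
def rod(img,roi):
    x0,y0,x1,y1=roi; h=cv2.cvtColor(img[y0:y1,x0:x1],cv2.COLOR_RGB2HSV)
    m=cv2.inRange(h,(12,60,150),(28,200,255)); k,l,st,ce=cv2.connectedComponentsWithStats(m); return m,l,st,ce
E
python3 - <<'E'
from h import *
np.set_printoptions(precision=4,suppress=True)
im=cv2.imread('pics/side2.png')[:,:,::-1].copy()
m,l,st,ce=rod(im,(300,295,345,335)); i=1+np.argmax(st[1:,4]); print(st[i],ce[i])
ys,xs=np.where(l==i)
for y in np.unique(ys): 
    u=xs[ys==y]; p=(300+u.mean(),295+y); o,w=ray('side',*p); P=o+w*(.347-o[1])/w[1]; print(p,len(u),P)
g=r.get_state()['tcp_pos']+np.array([0,0,.019]); print(g)
E
```

```text
[ 13   9  17  21 135] [23.2963 18.6148]
(np.float64(317.0), np.int64(304)) 9 [0.4932 0.347  0.2469]
(np.float64(321.0), np.int64(305)) 7 [0.4868 0.347  0.2449]
(np.float64(321.0), np.int64(306)) 7 [0.4866 0.347  0.2421]
(np.float64(321.5), np.int64(307)) 6 [0.4856 0.347  0.2393]
(np.float64(321.5), np.int64(308)) 6 [0.4853 0.347  0.2364]
(np.float64(322.0), np.int64(309)) 7 [0.4843 0.347  0.2336]
(np.float64(322.5), np.int64(310)) 6 [0.4833 0.347  0.2308]
(np.float64(322.5), np.int64(311)) 6 [0.483  0.347  0.2278]
(np.float64(323.0), np.int64(312)) 7 [0.482 0.347 0.225]
(np.float64(323.5), np.int64(313)) 6 [0.4809 0.347  0.2221]
(np.float64(323.5), np.int64(314)) 6 [0.4807 0.347  0.2191]
(np.float64(324.0), np.int64(315)) 7 [0.4796 0.347  0.2161]
(np.float64(324.5), np.int64(316)) 6 [0.4785 0.347  0.2132]
(np.float64(324.5), np.int64(317)) 6 [0.4783 0.347  0.2101]
(np.float64(325.0), np.int64(318)) 7 [0.4772 0.347  0.2072]
(np.float64(325.5), np.int64(319)) 6 [0.4761 0.347  0.2042]
(np.float64(325.5), np.int64(320)) 6 [0.4758 0.347  0.2011]
(np.float64(326.0), np.int64(321)) 7 [0.4747 0.347  0.198 ]
(np.float64(326.5), np.int64(322)) 6 [0.4736 0.347  0.195 ]
(np.float64(326.5), np.int64(323)) 6 [0.4733 0.347  0.1918]
(np.float64(326.0), np.int64(324)) 5 [0.4739 0.347  0.1884]
[0.5157 0.3471 0.3355]
```

Call:
step_arm --pt "-0.07 1 0 1 20" --pt "-0.07 1 0 1 20" --pt "-0.07 1 0 1 20" --pt "-0.07 1 0 1 20" --pt "-0.07 1 0 1 20" --pt "-0.07 1 0 1 20" --pt "-0.07 1 0 1 20" --pt "-0.07 1 0 1 20" --pt "-0.07 1 0 1 20" --pt "-0.07 1 0 1 20" --pt "-0.07 1 0 1 20" --pt "-0.07 1 0 1 20"

```text
time_s: 5.8
tcp_pos: [0.4981, 0.0968, 0.3141]
eef_rot: [179.9, 0.0, -59.8]
contact_force: [0.4, 0.7, -0.0]
gripper_width: 0.0253
gripper_force: 35.0
```

Call:
step_arm --pt "0 0 0 1 20" --pt "0 0 0 1 20" --pt "0 0 0 1 20" --pt "0 0 0 1 20" --pt "0 0 0 1 20" --pt "0 0 0 1 20" --pt "0 0 0 1 20" --pt "0 0 0 1 20" --pt "0 0 0 1 20" --pt "0 0 0 1 20"

```text
time_s: 6.63
tcp_pos: [0.4983, 0.097, 0.3144]
eef_rot: [180.0, -0.0, -120.0]
contact_force: [-0.1, 0.1, 0.3]
gripper_width: 0.0253
gripper_force: 35.0
```

Call:
step_arm --pt "0 0 0 0.857 20" --pt "0 0 0 0.857 20" --pt "0 0 0 0.857 20" --pt "0 0 0 0.857 20" --pt "0 0 0 0.857 20" --pt "0 0 0 0.857 20" --pt "0 0 0 0.857 20" --pt "0 0 0 0.857 20" --pt "0 0 0 0.857 20" --pt "0 0 0 0.857 20"

```text
time_s: 7.47
tcp_pos: [0.4984, 0.0968, 0.3147]
eef_rot: [-180.0, -0.0, -171.1]
contact_force: [-0.7, -0.2, 0.0]
gripper_width: 0.0251
gripper_force: 35.0
```

Call:
step_arm --pt "0.121 -0.304 0 0 20" --pt "0.121 -0.304 0 0 20" --pt "0.121 -0.304 0 0 20" --pt "0.121 -0.304 0 0 20" --pt "0.121 -0.304 0 0 20"

```text
time_s: 7.88
tcp_pos: [0.48, 0.0169, 0.315]
eef_rot: [180.0, 0.0, -171.3]
contact_force: [1.5, 0.1, -0.4]
gripper_width: 0.0255
gripper_force: 35.0
```

```bash
python3 - <<'E'
from h import *
s=snap('side','side3.png'); t=snap('top','top3.png')
c=np.zeros((480,800,3),np.uint8)
c[:, :400]=cv2.resize(s[130:250,240:340],None,fx=4,fy=4,interpolation=cv2.INTER_CUBIC)
c[:, 400:]=cv2.resize(t[160:280,220:320],None,fx=4,fy=4,interpolation=cv2.INTER_CUBIC)
cv2.imwrite('pics/z4.png',c[:,:,::-1]); q=r.get_state(); print(q['tcp_pos'],q['eef_rot'])
E
```

```text
[0.48018454 0.01762532 0.31475059] [ 1.79996224e+02 -2.18010870e-03 -1.71246642e+02]
```

View pics/z4.png

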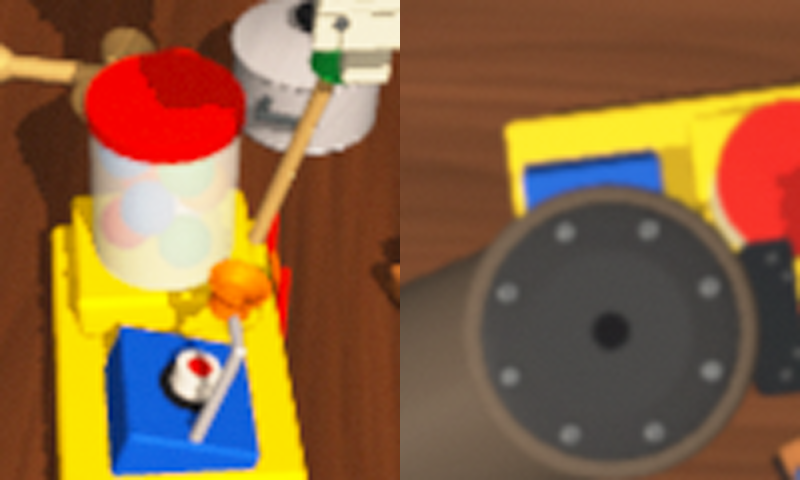

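The stick's line in the side view runs from tip (257,240) through the ring at (238,280) to the spot at (200,367), so it is aligned. I'll go down along the axis in small steps.

Call:
step_arm --pt "-0.012 0 0.038 0 20" --pt "-0.024 0 0.076 0 20" --pt "-0.035 0 0.115 0 20" --pt "-0.041 0 0.134 0 20" --pt "-0.047 0 0.153 0 20" --pt "-0.053 0 0.172 0 20" --pt "-0.053 0 0.172 0 20" --pt "-0.053 0 0.172 0 20"

```text
time_s: 8.65
tcp_pos: [0.4931, 0.019, 0.2716]
eef_rot: [-180.0, -0.0, -171.4]
contact_force: [0.2, 0.6, 0.2]
gripper_width: 0.0257
gripper_force: 35.0
```

```bash
python3 - <<'E'
from h import *
s=snap('side','side4.png'); q=r.get_state(); print(q['tcp_pos'],q['contact_force'],q['moment'])
print(proj('side',np.array([.5217,.0239,.1882])))
cv2.imwrite('pics/z5.png',cv2.resize(s[140:240,260:340],None,fx=6,fy=6,interpolation=cv2.INTER_CUBIC)[:,:,::-1])
E
```

```text
[0.49321494 0.0190307  0.27199954] [ 0.18367558  0.41810948 -0.12554267] [ 0.04062635 -0.17194982  0.0027621 ]
[303.95204122 191.01433551]
```

View pics/z5.png

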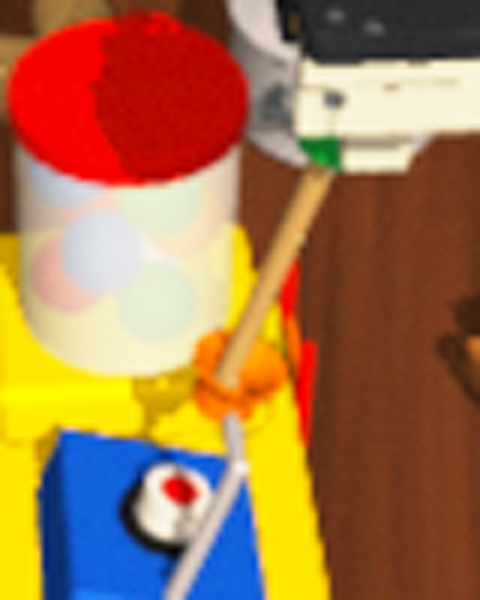

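```bash
python3 - <<'E'
from h import *
np.set_printoptions(precision=1,suppress=True)
psi=np.radians(8.6);c,s=np.cos(.3),np.sin(.3)
R=np.stack([[c*np.cos(psi),c*np.sin(psi),s],[-np.sin(psi),np.cos(psi),0],[-s*np.cos(psi),-s*np.sin(psi),c]],1)
M=np.array([.530,.0248,.161])
for n in('side','top'):
    P=np.array([proj(n,M+R@[.02*np.cos(a),.02*np.sin(a),z]) for a in np.linspace(0,6.28,60) for z in(0,-.022)])
    print(n,P.min(0),P.max(0),'mouth',proj(n,M),'nearrim',proj(n,M+R@[0,.016,0]),proj(n,M+R@[0,.02,0]),'spot',proj(n,M-.072*R[:,2]))
    im=cv2.imread('pics/%s0.png'%n);h=cv2.cvtColor(im,cv2.COLOR_BGR2HSV)
    x,y=(285,188) if n=='side' else (258,210)
    m=cv2.inRange(h,(4,150,90),(19,255,255))[y:y+26,x:x+26]; k,l,st,ce=cv2.connectedComponentsWithStats(m); i=1+np.argmax(st[1:,4]); print('seen',st[i]+[x,y,0,0,0],ce[i]+[x,y])
t=np.array([.4932,.019,.2720])+[.0415,.0063,-.1265]; print('tip',(R.T@(t-M))*1000,proj('side',t))
im=cv2.imread('pics/side4.png');h=cv2.cvtColor(im,cv2.COLOR_BGR2HSV)
for y in range(194,214): print(y,' '.join('%3d/%3d'%(h[y,x,0],h[y,x,2]) for x in range(291,310)))
E
```

```text
side [288.4 193.7] [307.8 212.7] mouth [299.7 199.8] nearrim [300.4 204.7] [300.6 205.9] spot [289.6 220.7]
seen [292 188  19  23 202] [300.8 201. ]
top [262.5 215.5] [278.5 232.9] mouth [270.5 225.2] nearrim [264.2 226. ] [262.7 226.2] spot [269.7 218.4]
seen [264 217  14  16 137] [270.5 225. ]
tip [ -0.1  -0.2 -16.2] [297.3 204.6]
194  28/238  25/244  25/244  25/241  23/233  19/227  23/238  24/238  21/206  18/210  18/229  18/230  21/226  26/244  27/251  23/220  13/215  14/246  12/201
195  25/245  25/245  23/244  19/250  17/252  15/245  18/230  18/216  18/193  17/223  19/232  19/226  22/224  26/246  27/251  24/226  15/188  13/244  13/231
196  25/247  23/248  18/251  18/254  17/255  15/252  13/215  14/197  18/209  19/231  18/232  18/232  21/236  24/236  25/236  23/216  19/184  14/241  13/240
197  24/247  19/251  17/253  17/254  17/254  15/252  13/204  16/190  18/223  19/234  18/231  19/248  20/253  19/246  21/211  23/198  20/181  13/235  12/247
198  24/248  18/251  15/252  15/252  15/252  13/239  13/202  17/207  19/230  19/234  18/240  20/253  20/255  19/254  18/247  21/211  21/157  
[... 1654 characters left out ...]
/247  18/246  25/249  28/252  26/247  26/247  28/252  27/252  27/250  20/249
210  28/253  28/253  27/251  26/252  23/253  19/243  14/185  12/208  15/221  21/240  25/250  27/251  27/251  27/249  27/250  27/252  27/252  27/251  21/244
211  27/252  27/252  27/251  27/250  26/249  23/235  18/190  13/205  17/214  22/230  25/244  25/243  26/247  27/251  27/252  27/252  27/252  27/251  21/240
212  27/252  27/252  27/251  27/250  27/250  25/237  20/189  12/202  12/209  20/211  25/238  26/246  27/249  27/252  27/252  27/252  28/252  27/251  22/245
213  27/252  27/252  27/252  27/252  27/252  26/245  21/207  13/196  12/211  20/226  26/246  27/252  27/252  28/252  28/252  27/252  27/252  27/251  23/247
```

The ring's outline matches my estimate, and the rod vanishes behind the near rim at about row 205. So the tip is inside the funnel, about 16 mm deep. I'll continue down.

Call:
step_arm --pt "-0.007 0 0.023 0 20" --pt "-0.014 0 0.046 0 20" --pt "-0.021 0 0.069 0 20" --pt "-0.028 0 0.092 0 20" --pt "-0.035 0 0.115 0 20" --pt "-0.035 0 0.115 0 20" --pt "-0.035 0 0.115 0 20" --pt "-0.035 0 0.115 0 20"

```text
time_s: 9.37
tcp_pos: [0.5018, 0.0204, 0.2431]
eef_rot: [-180.0, -0.0, -171.4]
contact_force: [-0.4, -0.3, -0.9]
gripper_width: 0.0253
gripper_force: 35.0
```

```bash
python3 - <<'E'
from h import *
s=snap('side','side5.png'); q=r.get_state(); print(q['tcp_pos'],q['contact_force'],q['moment'])
cv2.imwrite('pics/z6.png',cv2.resize(s[140:240,260:340],None,fx=6,fy=6,interpolation=cv2.INTER_CUBIC)[:,:,::-1])
E
```

```text
[0.50183296 0.0203929  0.24329436] [-1.29604218 -0.30768019 -1.00785559] [ 0.00455743 -0.06441822  0.04638308]
```

View pics/z6.png

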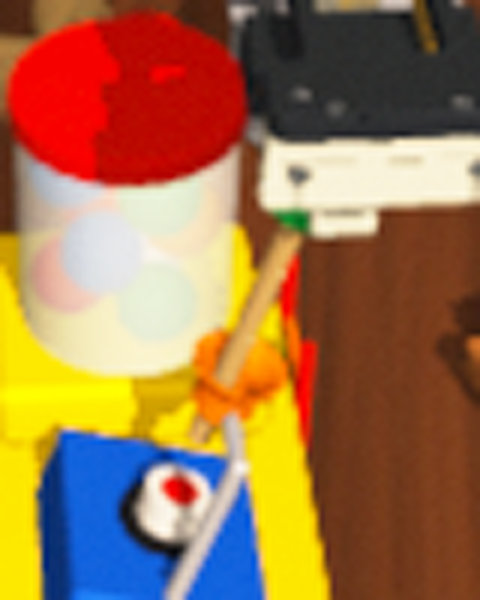

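The tip shows below the ring at (202,438), and its line points at the red spot at (181,490). I'll go on to near contact.

Call:
step_arm --pt "-0.007 0 0.023 0 20" --pt "-0.014 0 0.046 0 20" --pt "-0.021 0 0.069 0 20" --pt "-0.026 0 0.084 0 20" --pt "-0.026 0 0.084 0 20" --pt "-0.026 0 0.084 0 20" --pt "-0.026 0 0.084 0 20"

```text
time_s: 10.0
tcp_pos: [0.5081, 0.0213, 0.222]
eef_rot: [-180.0, -0.0, -171.4]
contact_force: [0.2, -0.1, -0.2]
gripper_width: 0.0257
gripper_force: 35.0
```

Call:
step_arm --pt "-0.002 0 0.008 0 20" --pt "-0.005 0 0.016 0 20" --pt "-0.005 0 0.016 0 20" --pt "-0.005 0 0.016 0 20"

```text
time_s: 10.33
tcp_pos: [0.5093, 0.0215, 0.2179]
eef_rot: [180.0, -0.0, -171.4]
contact_force: [-0.6, -0.1, -1.1]
gripper_width: 0.0251
gripper_force: 35.0
```

```bash
python3 - <<'E'
from h import *
s=snap('side','side6.png'); f=[]
for _ in range(4): eyes.capture('side'); f.append(r.get_state()['contact_force'])
q=r.get_state(); print(q['tcp_pos'],np.mean(f,0),q['moment'])
cv2.imwrite('pics/z7.png',cv2.resize(s[140:240,260:340],None,fx=6,fy=6,interpolation=cv2.INTER_CUBIC)[:,:,::-1])
E
```

```text
[0.50932122 0.02155693 0.21805884] [-0.79386751  0.15726425 -1.13570041] [ 0.00285586  0.29794484 -0.03026586]
```

View pics/z7.png

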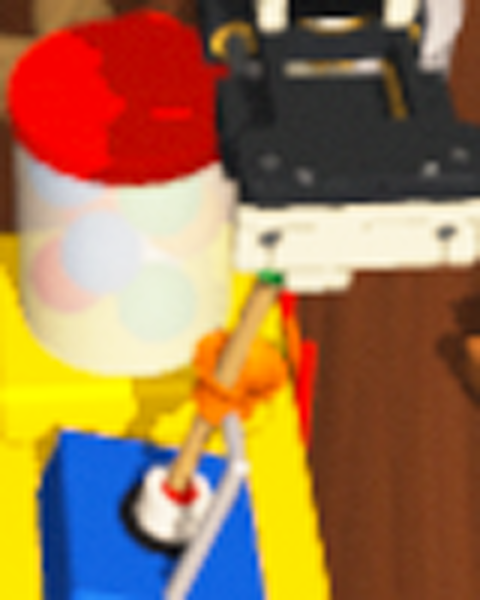

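The tip is at the red spot, around (180,488), with barely any force yet. I'll press in small steps.

Call:
step_arm --pt "-0.002 0 0.008 0 20" --pt "-0.005 0 0.016 0 20" --pt "-0.005 0 0.016 0 20" --pt "-0.005 0 0.016 0 20"

```text
time_s: 10.92
tcp_pos: [0.5106, 0.0217, 0.2139]
eef_rot: [-180.0, -0.0, -171.4]
contact_force: [-1.6, -0.7, 0.8]
gripper_width: 0.0253
gripper_force: 35.0
```

```bash
cat > f.py <<'E'
from h import *
s=snap('side','side7.png'); f=[]
for _ in range(6): eyes.capture('side'); f.append(r.get_state()['contact_force'])
q=r.get_state(); print(q['time_s'],q['tcp_pos'],np.mean(f,0),q['moment'],q['gripper_force'])
E
python3 f.py
```

```text
11.2667 [0.51054749 0.0216889  0.21406121] [-1.90713208 -0.42534938 -0.11109953] [-0.14615468  0.74558849 -0.02334286] 34.98215854167938
```

Call:
step_arm --pt "-0.002 0 0.008 0 20" --pt "-0.004 0 0.012 0 20" --pt "-0.004 0 0.012 0 20" --pt "-0.004 0 0.012 0 20"

```text
time_s: 11.6
tcp_pos: [0.5115, 0.0218, 0.211]
eef_rot: [-180.0, -0.0, -171.4]
contact_force: [-4.5, -1.3, 2.1]
gripper_width: 0.0259
gripper_force: 35.0
```

```bash
python3 f.py
```

```text
11.95 [0.511496   0.0218123  0.21103053] [-3.55304239 -0.9778824   1.90078081] [-0.33755345  1.32027322  0.01844215] 34.98503029346466
```

Call:
step_arm --pt "0.004 0 0 0 20" --pt "0.002 0 0.008 0 20" --pt "0.002 0 0.008 0 20" --pt "0.002 0 0.008 0 20"

```text
time_s: 12.28
tcp_pos: [0.5115, 0.0219, 0.2092]
eef_rot: [180.0, 0.1, -171.4]
contact_force: [-1.9, -0.6, 3.3]
gripper_width: 0.0254
gripper_force: 35.0
```

```bash
python3 f.py; python3 - <<'E'
import cv2
s=cv2.imread('pics/side7.png'); cv2.imwrite('pics/z8.png',cv2.resize(s[160:240,265:325],None,fx=7,fy=7,interpolation=cv2.INTER_CUBIC))
E
```

```text
12.6333 [0.51137475 0.02188259 0.20923791] [-1.48386688 -0.79351437  3.49804188] [-0.18160612  0.29213523  0.03848204] 34.98736023902893
```

View pics/z8.png

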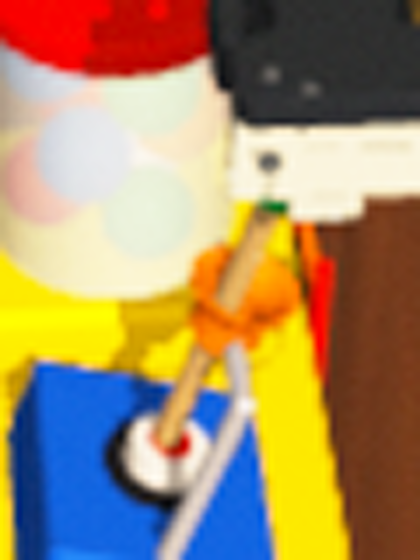

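Call:
step_arm --pt "-0.001 0 0.005 0 20" --pt "-0.001 0 0.005 0 20" --pt "-0.001 0 0.005 0 20" --pt "-0.001 0 0.005 0 20"

```text
time_s: 12.97
tcp_pos: [0.5116, 0.0219, 0.2079]
eef_rot: [-180.0, 0.0, -171.4]
contact_force: [-0.8, 0.2, 4.0]
gripper_width: 0.025
gripper_force: 35.0
```

```bash
python3 f.py; python3 - <<'E'
from h import *
# tip: side ray onto the vertical plane y=TCP y + .0063; tilt grasp->tip; pad top travel
im=cv2.imread('pics/side7.png'); T=r.get_state()['tcp_pos']
o,w=ray('side',265+165/7,160+441/7); P=o+w*((T[1]+.0063)-o[1])/w[1]
d=T+[0,0,.019]-P; print(P,np.degrees(np.arctan2(np.hypot(*d[:2]),d[2])),np.linalg.norm(d))
h0=cv2.imread('pics/side0.png')
for n,i in(('before',h0),('now',im)):
    h=cv2.cvtColor(i,cv2.COLOR_BGR2HSV)[205:240,275:302]; m=cv2.inRange(h,(0,0,150),(179,60,255)); ys,xs=np.where(m); 
    b=cv2.inRange(h,(0,0,0),(179,255,50)); yb,xb=np.where(b); print(n,len(ys),ys.min()+205,xs.min()+275,len(yb))
E
```

```text
13.3167 [0.51145662 0.02186796 0.20789231] [-1.05500711 -0.20532917  4.20342585] [-0.09262887  0.08778976 -0.0153551 ] 34.98872458934784
[0.55329989 0.02816796 0.08414629] 16.51165452084346 0.14888577877742404
before 181 210 276 24
now 160 210 276 23
```

The axial force is about 5 N, the tilt 16.5°, and the pad about 6–7 mm down with the tip on the spot. Handing in.

```bash
python3 -c "
from plant import workorder
print(workorder.close_job())"
```

```text
the job is handed in; nothing more can be done
None
```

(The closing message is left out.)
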